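Slide the glass blank into the soldering jig and latch it

ROBOT

A 6-joint arm with a two-finger parallel gripper is mounted at the origin on the work surface. World frame = base frame: x ahead of the robot, y to its left, z up, the work surface at z = 0. Lengths are in m, angles in degrees, forces in N, time in s.
With the tool pointing down it reaches from about 0.275 to 0.75 m from the base axis. Payload 10.2 kg.
Tool frame: the origin (TCP) lies between the finger pads; the fingertips stand 19 mm ahead of it and the grasp point (between the pads) is the TCP (bot.tip_extent is the distance from the TCP to the fingertips, in m); z points along the fingers, y is the line along which they close (so a half turn about z gives the same grasp; the last joint's range is limited). The gripper opens to 88 mm and grips with 3 to 60 N. Pads are 18 mm wide; open, the fingers measure 123 mm over their backs; the gripper's body (75 mm by 187 mm) begins 45 mm behind the grasp point.
Start: joints at [51.543, 17.928, 85.812, -0, 76.261, -12.8], TCP at [0.227, 0.473, 0.258] pointing down, gripper open.
Joint ranges: [-168.41, 168.41], [-55.51, 124.54], [10.69, 146.95], [-70.63, 250.63], [1, 178], [-165.06, 165.06]. Speed limits (degrees/s): [136.94, 136.94, 172.46, 180, 180, 180].

INTERFACE

Orientations are given as a 3x3 rotation matrix whose columns are the frame's x, y, z axes.
In Python, from bench import readout, grab_frame, get_calibration, bot, look_for, silhouettes, place_of gives the robot as it stands.
- The arm moves only by the tool arm_command, never from a script. Its argument "increments" is a list of rows, each a list of 7 numbers: the shift along the tool's x, y, z in cm, then the turn, a rotation vector about the tool's x, y, z in rad, then the closure, from 0 (fully open) to 1 (shut). A call has 1 to 20 rows; each row is the pose to reach, as a shift and turn from the pose commanded when the call began, along the tool's axes at that moment; what a row does not reach only later rows make up. A row lasts 1/12 s, in which the tool goes at most 41.7 mm and 7.16 degrees, less where a joint would pass 70% of its speed; a pose out of reach is approached as far as the arm can. A call with a gripper value outside its range is refused whole. The fingers move at their own pace and stop on an object; the grip force is fixed at half the most. Time passes only in rows, so rows that repeat a pose let the fingers close. It gives the time, the measured TCP pose, the force, the opening and the grip force at its end, in the units of the state.
- readout.get_obs(): the state, without advancing time (a new reading comes with each control period).
- grab_frame(name): name is "scene" or "top" or "wrist"; returns the picture (480x640x3 uint8, red, green, blue); there is no depth.
- get_calibration(name): a dict with "K" (3x3 intrinsics, pixels), "k1" (the pictures are not rectified: a ray, as slopes to the right and down, at radius r is drawn at 1 + k1 r^2 times it, then the intrinsics apply), "R" (3x3) and "t" (3): a world point X has camera coordinates R X + t. Camera axes: x right, y down, z forward; pixel columns grow to the right and rows downward; lengths in m; the calibration is good to about 2 mm. A picture is of the moment at which its call begins: read the wrist's pose just before it. get_calibration takes no time and is no camera call; for the wrist camera it gives the pose at the moment of the call.
- bot.job_done(): hands the job in; it is judged then, once.
Trained networks look in the newest picture that a camera, given by its name, has taken for a name from the list of things; names that differ only in an ending like _2 or _b are one class to them, and where a whole thing is asked for, a point or a joint stands for the part that bears it (a point fixed in the world has none). Each returns a list of dicts, best first, with "conf" (0 to 1); they miss things now and then, are a little off and sometimes report something else, mostly with a low value. They report only what shows in the picture. A call takes as long as a camera call. They do not tell look-alikes from the thing itself.
- look_for(camera, name): "at" ([column, row] in pixels, amid what is visible of it).
- silhouettes(camera, name): "region" (480x640 bool, what is visible of it) and "at" ([column, row] in pixels, amid what is visible of it).
- place_of(camera, name): "at" ([column, row] in pixels: a listed point, or the origin of a listed thing).
The state is a dict: "clock": time; "q": joint angles; "qvel": joint speeds; "joint_efforts": joint torques, N m; "eef_pos": TCP position; "orientation": TCP orientation; "ft_force": force on the tool from outside, world axes, zero at the start; "wrist_torque": the same for the moment, N m; "finger_gap": opening from 0.0 (shut) to 1.0 (fully open); "grasp_force": force on a finger pad.
Only numpy, scipy, OpenCV 4.12 (cv2) and the standard library are available. Lean on these libraries where they do the work, as an engineer would, in place of code of your own. Each camera call takes 0.05 s, during which the arm holds its last target. There are 200 camera calls.

TASK

Slide the loose glass blank along the jig board's fence, without lifting it off the board and pressing only lightly, until it drops into the cut-out of the template and lies flush. Then let go of it and swing the wooden turn-button round to its stop, so that its nose lies across the edge of the glass. Leave the other things where they are.

Things in the scene. Friction and masses are not known exactly. Their poses are not given: they have to be found in the camera images.
- board: The jig board, fixed to the table: plywood base 210 x 580 x 18 mm, with a straight wooden fence along its far side and a 6 mm thick grey template plate on it, clamped at some place along the fence (light pushes do not move it). Origin on the base's underside; x points at the fence, y along it, z up. Below, 'board x, y, z' are in this frame. Base top z = 18 mm, template top z = 24 mm.
- fence_face (a point): A point on the fence's guiding face, at the height of the template's top (board x = 50, y = 0, z = 24 mm). The face is flat, runs along board y over the whole board and ends 8 mm above the template. A blank that touches it squarely has its origin at board x = 20 mm.
- run (a point): The point board x = 0, y = 45, z = 24 mm. The template's one cut-out is 83 mm along y and goes from the fence face to a near wall at board x = -12.5 mm; 6 mm deep, its floor is the base. Its centre lies anywhere from board y = 0 to 90 mm (this point is the middle of that range): where is not measured, it must be felt or seen. The template reaches from the fence to board x = -115 mm.
- pane: The glass blank, 60 mm (its x) by 80 mm (its y), 6 mm thick, about 0.15 kg, loose on the template towards the board's -y end, near the fence, slightly askew. Origin at the centre of its underside, z up: at board z = 24 mm on the template, 18 mm when it has dropped home, flush. The glass cracks if pressed or pushed against board, fence or template with more than 20 N.
- grip (a point): The point to grip on the black suction lifter that stays stuck on the middle of the blank, 40 mm above its underside. The grip is a square block, 24 x 24 mm, sides along the blank's x and y, from 18 to 52 mm above the underside; below it a round rubber pad of radius 16 mm on the glass.
- near_edge (a point): The middle of the blank's edge on the side away from the fence, on the glass's top. Once the blank has dropped in, the turn-button's pivot is at board x = -36 mm and at this point's board y (+-2 mm). The button is a wooden bar 16 mm wide, 2.5 to 8.5 mm above the template; its nose reaches 34 mm from the pivot, its tail 55 mm the other way, with an upright peg on it.
- button (a joint): Angle a of the turn-button, rad. 0: bar along the fence, nose to +y (clear of the blank); grows clockwise seen from above, up to a stop at 1.6, nose over the glass. Starts at 0 to 0.3; stays where left; 1.5 N on the peg turns it. Peg: upright, round, 12 mm thick, 8.5 to 34.5 mm above the template, at board x = -36 - 45 sin(a), y = pivot y - 45 cos(a) mm. Pinch or push it.
- spool: Bystander: solder spool, 54 mm in diameter, 36 mm high, standing on the board's +y end; origin at the centre of its underside.
- brush: Bystander: brush, 140 mm long, lying on the table to the left; origin near its middle, at the underside.
- offcut: Bystander: glass offcut 35 x 60 x 5 mm lying on the template's near edge at the -y end; origin at the centre of its underside.
- flux: Bystander: flux bottle, 60 mm in diameter, 160 mm high, standing on the table; origin at the centre of its underside.
- tub: Bystander: white plastic tub, 120 mm in diameter, 70 mm high, standing on the table; origin at the centre of its underside.
- dish: Bystander: low glass dish, 110 mm in diameter, 30 mm high, standing on the table beyond the board; origin at the centre of its underside.
- pliers: Bystander: pliers, 135 mm long, 13 mm high, lying on the table to the right; origin at their pivot, at the underside.
Things that resemble listed ones, but are neither listed nor needed, are in the scene too. Leave any red look-alike of the pane alone.

How it is judged (in metres and radians):
On the way, in this order (a step that is already met when the one before it is completed fails the run):
1. the glass blank has dropped into the cut-out, flush (z of pane in the frame of board below 0.0195 m and angle between pane's own z axis and vertical below 0.04 rad and x of pane in the frame of board between 0.01 and 0.03 m), for 0.2 s.
2. the turn-button is swung to its stop over the glass (value of joint button above 1.4 rad), for 0.2 s.
At the end, for the whole second after the job is handed in: The glass blank lies flat in the cut-out (its underside within 1.5 mm of the floor of the cut-out, tilted less than 0.04 rad, between 10 and 30 mm board x), at rest, and the turn-button stands beyond 1.4 rad, its nose across the edge of the glass (all of step 1 and linear speed of pane below 0.01 m/s and value of joint button above 1.4 rad); the robot touches nothing.
It fails at once if the blank is lifted off the board (its underside more than 10 mm above the template) (z of pane in the frame of board above 0.034 m).
It fails at once if the blank is pressed or pushed against the board, fence or template with more than 20 N (contact force between pane and board above 20 N).
It fails at once if a bystander is moved by more than 25 mm (distance of any of spool, brush, offcut, flux, tub, dish, pliers from where it was at the start of the episode above 0.025 m).
It also fails if it takes over 72 s, if anything falls off the work surface, if the arm or the gripper's body presses on something with over 40 N, if the wrist force passes 120 N, or if a joint passes its speed limit or range.

## Working session

There is one attempt and no reset: what is moved stays moved. The work goes in short steps, Python scripts to look and compute and a tool call to move; the robot and the scene stay as the last step left them, time stands still between calls to the robot, and variables do not carry over. Pictures are saved under pics/ and viewed, at most 10 in all, crops included, and the job is handed in when it is done.

Besides the shell and the picture viewer there is one more tool, called after "Request:" in YAML: its name, and indented under it one key for each argument. arm_command: Moves the arm, as the interface text tells. Its arguments: {"type":"object","properties":{"increments":{"type":"array"}},"required":["increments"]}

```bash
mkdir -p pics; cat > h.py <<'E'
import numpy as np, cv2
from bench import readout, grab_frame, get_calibration, bot, look_for, silhouettes, place_of
def ray(cam,px,c=None):
    c=c or get_calibration(cam);K=np.array(c["K"]);R=np.array(c["R"]);t=np.array(c["t"])
    d=np.linalg.inv(K)@[px[0],px[1],1.];d=d[:2]
    r=np.linalg.norm(d);u=r
    for _ in range(30): u=r/(1+c["k1"]*u*u)
    d=d*(u/r if r>0 else 1)
    return -R.T@t, R.T@np.array([d[0],d[1],1.])
def at_z(cam,px,z,c=None):
    o,d=ray(cam,px,c);return o+d*(z-o[2])/d[2]
def proj(cam,X,c=None):
    c=c or get_calibration(cam);p=np.array(c["R"])@np.array(X)+np.array(c["t"]);s=p[:2]/p[2]
    s=s*(1+c["k1"]*(s@s));return (np.array(c["K"])@[s[0],s[1],1])[:2]
def save(n,im,f=1):
    cv2.imwrite(f"pics/{n}.png",cv2.resize(im,None,fx=f,fy=f,interpolation=cv2.INTER_CUBIC)[:,:,::-1])
E
python3 - <<'E'
from h import *
np.set_printoptions(precision=3,suppress=True)
a=grab_frame("top");save("top",a)
b=grab_frame("scene");save("scene",b)
for cam in("top","scene"):
  for n in["board","fence_face","run","pane","grip","near_edge","button","spool","offcut"]:
    print(cam,n,[(np.round(d["at"],1),round(d["conf"],2)) for d in place_of(cam,n)[:3]])
print(readout.get_obs()["clock"])
E
```

```text
top board [(array([297.6, 255.7]), 0.66)]
top fence_face [(array([294.8, 238.2]), 0.85)]
top run []
top pane [(array([385.2, 180.7]), 0.71), (array([345.6, 250.2]), 0.65)]
top grip [(array([388. , 174.9]), 0.93), (array([365.1, 336.1]), 0.86), (array([344.2, 249.5]), 0.67)]
top near_edge [(array([367.2, 321.6]), 0.91), (array([344.3, 263. ]), 0.86), (array([391.8, 171.4]), 0.55)]Traceback (most recent call last):
  File "<stdin>", line 7, in <module>
ValueError: it knows: board, brush, dish, fence_face, flux, grip, near_edge, offcut, pane, pliers, run, spool, tub
```

View pics/top.png

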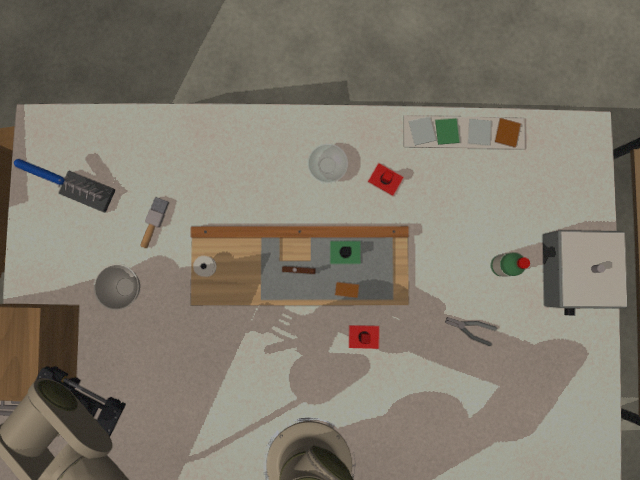

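View pics/scene.png

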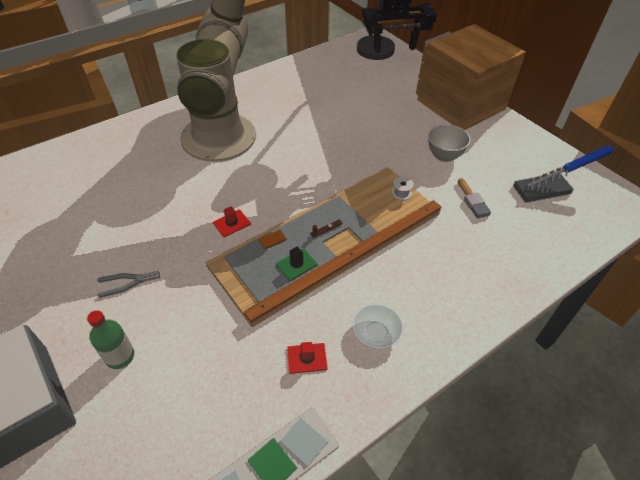

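```bash
python3 - <<'E'
from h import *
for cam in("top","scene"):
  grab_frame(cam)
  for n in["board","fence_face","run","pane","grip","near_edge","spool","offcut"]:
    print(cam,n,[(np.round(d["at"],1),round(d["conf"],2)) for d in place_of(cam,n)[:3]])
print(readout.get_obs()["clock"]); print(get_calibration("top"))
E
```

```text
top board []
top fence_face [(array([293.9, 236.1]), 0.67)]
top run [(array([277.1, 255.6]), 0.9)]
top pane [(array([386.4, 180.1]), 0.82), (array([344.5, 252.1]), 0.69), (array([362.8, 333.6]), 0.59)]
top grip [(array([347.6, 249.2]), 0.87), (array([365.8, 336.5]), 0.77), (array([386.4, 175.4]), 0.63)]
top near_edge [(array([366.2, 325.3]), 0.82), (array([345.8, 264.2]), 0.72)]
top spool [(array([207.4, 264.1]), 0.82)]
top offcut [(array([350. , 286.9]), 0.62)]
scene board [(array([335.8, 241.6]), 0.8)]
scene fence_face [(array([348.2, 248.7]), 0.93), (array([348.5, 229.6]), 0.65)]
scene run [(array([349.9, 232.4]), 0.96)]
scene pane [(array([296.7, 264. ]), 0.93), (array([306.2, 359. ]), 0.78), (array([231. , 227.7]), 0.63)]
scene grip [(array([231.2, 211.8]), 0.7), (array([294.4, 254.8]), 0.63), (array([307.1, 350.3]), 0.59)]
scene near_edge [(array([310.2, 373.5]), 0.89), (array([293.3, 255.4]), 0.73), (array([234. , 228.5]), 0.61)]
scene spool [(array([401.8, 191.9]), 0.68)]
scene offcut [(array([275.1, 240.5]), 0.69)]
1.3
{'K': array([[505.71153591,   0.        , 315.17758375],
       [  0.        , 505.71153591, 242.92619087],
       [  0.        ,   0.        ,   1.        ]]), 'k1': -0.06612194771373107, 'R': array([[ 0.01158305, -0.99992332,  0.0043812 ],
       [-0.99650541, -0.0119057 , -0.08267535],
       [ 0.08272117, -0.00340826, -0.9965669 ]]), 't': array([-0.01659373,  0.58243595,  1.3216319 ])}
```

The top view shows the board at columns 190–408, rows 227–305, with the cut-out at about (296,249) and the button bar at (298,270).

Candidates for the pane:
- The green blank with a black lifter on the template, at (346,252).
- Red look-alikes at (386,180) and (364,337).
- A green sheet in the rack at (447,131), which has no lifter.

I choose the green blank on the template and check it in a close crop.

```bash
python3 - <<'E'
from h import *
a=grab_frame("top");save("crop",a[220:312,186:414],3.5)
s=grab_frame("scene")
g=cv2.cvtColor(a,cv2.COLOR_RGB2HSV)
# green pane corners
m=((g[:,:,0]>45)&(g[:,:,0]<95)&(g[:,:,1]>90)).astype(np.uint8);m[:,:325]=0;m[:,370:]=0;m[:235]=0;m[270:]=0
c=max(cv2.findContours(m,0,1)[0],key=cv2.contourArea);print("pane",cv2.minAreaRect(c))
r=cv2.minAreaRect(c)
for p in cv2.boxPoints(r): print(p,at_z("top",p,.030))
for n,p in dict(fl=(191,237),fr=(408,237),nl=(191,304),nr=(408,304)).items(): print(n,at_z("top",p,.018))
for n,p in dict(c1=(281,262),c2=(312,262)).items(): print(n,at_z("top",p,.024))
E
```

```text
pane ((345.0, 252.0), (20.0, 28.0), 90.0)
[331. 242.] [ 0.5850698 -0.0516269  0.03     ]
[359. 242.] [ 0.58595902 -0.12591525  0.03      ]
[359. 262.] [ 0.53289123 -0.12616034  0.03      ]
[331. 262.] [ 0.5320406  -0.05210789  0.03      ]
fl [0.59507902 0.3236841  0.018     ]
fr [ 0.60203888 -0.25871442  0.018     ]
nl [0.41632884 0.31829454 0.018     ]
nr [ 0.42320186 -0.25830293  0.018     ]
c1 [0.53073856 0.08035335 0.024     ]
c2 [ 0.53172279 -0.00189848  0.024     ]
```

View pics/crop.png

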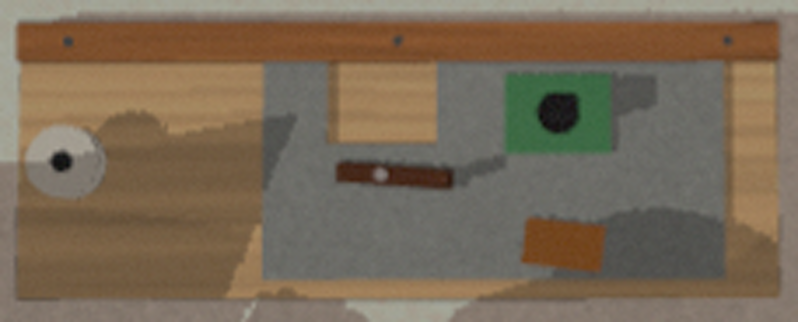

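The crop confirms it: a green blank with a black lifter at (345,252), and an empty cut-out to its left. The button's pivot pin is at crop (380,174), the nose points left, and the tail with the peg is at the right end near crop (450,178).

```bash
python3 - <<'E'
from h import *
o=readout.get_obs();R=np.array(o["orientation"]);p=np.array(o["eef_pos"]);print(R.round(3),p.round(4),o["ft_force"],np.round(o["q"],1))
print("shift cm",(R.T@(np.array([.535,-.085,.22])-p)*100).round(2))
from scipy.spatial.transform import Rotation as S
for T in([[1,0,0],[0,-1,0],[0,0,-1]],[[-1,0,0],[0,1,0],[0,0,-1]]):
  print(S.from_matrix(R.T@np.array(T)).as_rotvec().round(3))
E
```

```text
[[-0.901  0.433  0.   ]
 [ 0.433  0.901 -0.   ]
 [-0.     0.    -1.   ]] [0.2273 0.4732 0.2577] [-0.34610236 -0.3013754  -0.31138058] [ 51.5  17.9  85.8  -0.   76.3 -12.8]
shift cm [-51.9  -37.     3.77]
[ 0.    -0.     2.694]
[ 0.     0.    -0.448]
```

Request:
arm_command:
  increments:
    - [-3.5,-2.5,0.3,0,0,-0.04,0]
    - [-7,-5,0.5,0,0,-0.08,0]
    - [-10.5,-7.5,0.8,0,0,-0.12,0]
    - [-14,-10,1,0,0,-0.16,0]
    - [-17.5,-12.5,1.3,0,0,-0.2,0]
    - [-21,-15,1.5,0,0,-0.24,0]
    - [-24.5,-17.5,1.8,0,0,-0.28,0]
    - [-28,-20,2,0,0,-0.32,0]
    - [-31.5,-22.5,2.3,0,0,-0.36,0]
    - [-35,-25,2.5,0,0,-0.4,0]
    - [-38.5,-27.5,2.8,0,0,-0.43,0]
    - [-42,-30,3,0,0,-0.448,0]
    - [-45.5,-32.5,3.3,0,0,-0.448,0]
    - [-49,-35,3.6,0,0,-0.448,0]
    - [-51.9,-37,3.8,0,0,-0.448,0]
    - [-51.9,-37,3.8,0,0,-0.448,0]
    - [-51.9,-37,3.8,0,0,-0.448,0]

```text
clock: 2.82
eef_pos: [0.5356, -0.0875, 0.2189]
orientation: [[-1.0, 0.003, -0.001], [0.003, 1.0, 0.0], [0.001, 0.0, -1.0]]
ft_force: [-0.2, 1.1, -0.1]
finger_gap: 1.003
grasp_force: 0.0
```

```bash
python3 - <<'E'
from h import *
o=readout.get_obs();print(np.array(o["orientation"]).round(3),o["eef_pos"],o["ft_force"],o["clock"])
c=get_calibration("wrist");a=grab_frame("wrist");save("w1",a)
for n,z in dict(grip=.064,near_edge=.03,pane=.024,run=.024,fence_face=.024,offcut=.024).items():
  for d in place_of("wrist",n)[:2]: print(n,np.round(d["at"],1),round(d["conf"],2),at_z("wrist",d["at"],z,c).round(4))
E
```

```text
[[-1.     0.003 -0.001]
 [ 0.003  1.     0.   ]
 [ 0.001  0.    -1.   ]] [ 0.53563264 -0.08745536  0.21891711] [-0.21992998  1.06455087 -0.10864309] 2.8167
grip [202.2 440. ] 0.73 [ 0.745 -0.191  0.064]
grip [315.7 250.7] 0.56 [ 0.5602 -0.0863  0.064 ]
near_edge [315.  203.8] 0.74 [ 0.5314 -0.0867  0.03  ]
near_edge [201.4 430.1] 0.6 [ 0.7674 -0.2031  0.03  ]
pane [310.2 200.3] 0.74 [ 0.5298 -0.0907  0.024 ]
pane [313.1 234. ] 0.56 [ 0.5597 -0.0884  0.024 ]
run [517.1 222.6] 0.59 [0.5503 0.0864 0.024 ]
run [311.4 251.5] 0.42 [ 0.576 -0.09   0.024]
fence_face [458.9 275.8] 0.71 [0.5999 0.0424 0.024 ]
```

View pics/w1.png

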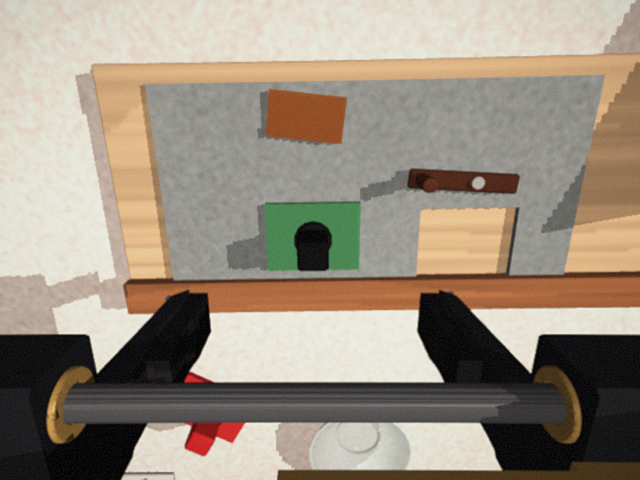

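The wrist view shows the green blank at columns 265–360, rows 203–270. The cut-out spans 418–516 by 208–275, the fence face is near row 277, and the peg (430,183) and pivot (478,183) are visible.

```bash
python3 - <<'E'
from h import *
c=get_calibration("wrist");a=grab_frame("wrist")
P=lambda n,p,z:print(n,(at_z("wrist",p,z,c)*1000).round(1))
g=cv2.cvtColor(a,cv2.COLOR_RGB2HSV)
m=((g[:,:,0]>45)&(g[:,:,0]<95)&(g[:,:,1]>90)).astype(np.uint8);m[280:]=0;m[:190]=0;m[:,:250]=0;m[:,375:]=0
k=max(cv2.findContours(m,0,1)[0],key=cv2.contourArea)
# edges by line fits
pts=k[:,0].astype(float);ys,xs=np.nonzero(m)
cols=range(275,350,3);top=[(x,ys[xs==x].min()-.5) for x in cols]
rows=list(range(212,262,3));L=[(xs[ys==y].min()-.5,y) for y in rows];Rr=[(xs[ys==y].max()+.5,y) for y in rows]
for n,l in dict(near=top,left=L,right=Rr).items():
  W=np.array([at_z("wrist",p,.030,c) for p in l])[:,:2]*1000
  i=1 if n=="near" else 0
  f=np.polyfit(W[:,i],W[:,1-i],1);print(n,"mean",W.mean(0).round(1),"slope",f[0].round(4))
# fence/near edge line: template (grey) to cutout near wall & fence: print profiles
H=cv2.cvtColor(a,cv2.COLOR_RGB2LAB)
def edges(line,z,lab,n=2):
  print(lab,[(tuple(q),(at_z("wrist",q,z,c)*1000).round(1)[:2].tolist()) for q in line])
# grey saturation based mask
sat=g[:,:,1].astype(int)
for x in (230,380,400,540): # fence boundary in template columns
  r=next(y for y in range(262,300) if sat[y,x]>110);edges([(x,r-.5)],.024,f"fence{x}")
for x in (435,455,475,495):
  r=next(y for y in range(198,230) if sat[y,x]>60);edges([(x,r-.5)],.024,f"nearwall{x}")
for y in (220,235,250,262):
  l=next(x for x in range(405,450) if sat[y,x]>60);
  r=next(x for x in range(535,490,-1) if sat[y,x]>60);edges([(l-.5,y),(r+.5,y)],.024,f"side{y}")
P("peg",(431,183),.0585);P("pivot",(478,183),.0325)
for cx in (110,200,300,400,500,590):
  r=next(y for y in range(50,75) if sat[y+0,cx]>70);P(f"baseedge{cx}",(cx,r),.018)
E
```

```text
near mean [530.3 -86.4] slope -0.021
left mean [ 559.5 -128.5] slope 0.0132
right mean [559.4 -49.5] slope 0.0076
fence230 [((230, 279.5), [602.9, -160.0])]
fence380 [((380, 277.5), [600.9, -24.1])]
fence400 [((400, 277.5), [600.9, -6.1])]
fence540 [((540, 276.5), [599.7, 119.5])]
nearwall435 [((435, 209.5), [537.4, 19.3])]
nearwall455 [((455, 209.5), [537.4, 36.2])]
nearwall475 [((475, 208.5), [536.6, 53.1])]
nearwall495 [((495, 208.5), [536.6, 70.0])]
side220 [((414.5, 220), [546.7, 2.6]), ((509.5, 220), [546.7, 83.9])]
side235 [((413.5, 235), [560.3, 2.8]), ((506.5, 235), [560.3, 83.5])]
side250 [((412.5, 250), [574.3, 3.1]), ((504.5, 250), [574.2, 83.9])]
side262 [((411.5, 262), [585.7, 3.1]), ((502.5, 262), [585.6, 83.9])]
peg [508.    3.2  58.5]
pivot [513.   49.1  32.5]
baseedge110 [ 423.5 -241.2   18. ]
baseedge200 [ 422.5 -172.    18. ]
baseedge300 [421.6 -94.8  18. ]
baseedge400 [421.  -17.7  18. ]
baseedge500 [419.8  58.9  18. ]
baseedge590 [419.6 127.2  18. ]
```

Request:
arm_command:
  increments:
    - [-1,0,3,0,0,-0.014,0]
    - [-2,0,6,0,0,-0.014,0]
    - [-2.5,0,9,0,0,-0.014,0]
    - [-2.5,0,11.5,0,0,-0.014,0]
    - [-2.5,0,11.5,0,0,-0.014,0]
    - [-2.5,0,11.5,0,0,-0.014,0]
    - [-2.5,0,11.5,0,0,-0.014,0]

```text
clock: 3.8
eef_pos: [0.5606, -0.085, 0.1066]
orientation: [[-1.0, -0.015, 0.002], [-0.015, 1.0, -0.001], [-0.002, -0.001, -1.0]]
ft_force: [-0.8, 0.4, 0.4]
finger_gap: 0.996
grasp_force: 0.0
```

```bash
python3 - <<'E'
from h import *
o=readout.get_obs();print(np.array(o["orientation"]).round(4),o["eef_pos"],o["ft_force"],o["clock"])
c=get_calibration("wrist");a=grab_frame("wrist");save("w2",a)
for d in place_of("wrist","grip")[:2]: print(np.round(d["at"],1),round(d["conf"],2),at_z("wrist",d["at"],.064,c).round(4))
E
```

```text
[[-9.999e-01 -1.460e-02  2.300e-03]
 [-1.460e-02  9.999e-01 -9.000e-04]
 [-2.300e-03 -1.000e-03 -1.000e+00]] [ 0.56061453 -0.08501062  0.10656661] [-0.81117244  0.43739832  0.37775798] 3.8
[307.2 285.5] 0.74 [ 0.5608 -0.0885  0.064 ]
```

View pics/w2.png

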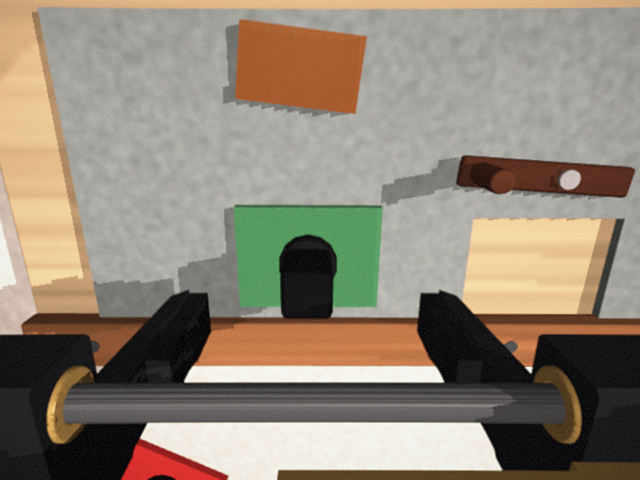

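The lifter block (280–332, 240–317) sits between the open fingers and about 3 mm to their left.

Request:
arm_command:
  increments:
    - [0,-0.3,1.5,0,0,0,0]
    - [0,-0.3,3,0,0,0,0]
    - [0,-0.3,4.1,0,0,0,0]
    - [0,-0.3,4.1,0,0,0,0.3]
    - [0,-0.3,4.1,0,0,0,0.5]

```text
clock: 4.32
eef_pos: [0.5602, -0.088, 0.0643]
orientation: [[-1.0, -0.014, 0.0], [-0.014, 1.0, -0.0], [-0.0, -0.0, -1.0]]
ft_force: [0.2, 0.0, -0.3]
finger_gap: 0.871
grasp_force: 0.0
```

Request:
arm_command:
  increments:
    - [0,0,0,0,0,0,0.62]
    - [0,0,0,0,0,0,0.65]
    - [0,0,0,0,0,0,0.7]
    - [0,0,0,0,0,0,0.74]
    - [0,0,0,0,0,0,0.74]
    - [0,0,0,0,0,0,0.74]

```text
clock: 4.82
eef_pos: [0.56, -0.088, 0.0639]
orientation: [[-1.0, -0.014, 0.0], [-0.014, 1.0, -0.0], [-0.0, -0.0, -1.0]]
ft_force: [-0.1, -0.9, -0.4]
finger_gap: 0.421
grasp_force: 0.0
```

Request:
arm_command:
  increments:
    - [0,0,0,0,0,0,0.78]
    - [0,0,0,0,0,0,0.78]
    - [0,0,0,0,0,0,0.78]
    - [0,0,0,0,0,0,0.78]

```text
clock: 5.15
eef_pos: [0.56, -0.088, 0.0638]
orientation: [[-1.0, -0.014, 0.0], [-0.014, 1.0, -0.0], [-0.0, -0.0, -1.0]]
ft_force: [0.2, -0.1, 1.3]
finger_gap: 0.267
grasp_force: 30.0
```

Request:
arm_command:
  increments:
    - [-0.2,0,0,0,0,0,0.8]
    - [-0.4,0,0,0,0,0,0.8]
    - [-0.6,0,0,0,0,0,0.8]
    - [-0.7,0,0,0,0,0,0.8]
    - [-0.7,0,0,0,0,0,0.8]

```text
clock: 5.57
eef_pos: [0.5673, -0.0879, 0.0638]
orientation: [[-1.0, -0.014, 0.0], [-0.014, 1.0, -0.0], [-0.0, -0.0, -1.0]]
ft_force: [0.2, 0.8, 0.9]
finger_gap: 0.275
grasp_force: 30.0
```

Request:
arm_command:
  increments:
    - [-0.1,0,0,0,0,0,0.8]
    - [-0.1,0,0,0,0,0,0.8]

```text
clock: 5.73
eef_pos: [0.5681, -0.0879, 0.0637]
orientation: [[-1.0, -0.014, 0.0], [-0.014, 1.0, -0.0], [-0.0, -0.0, -1.0]]
ft_force: [-0.5, -0.1, 1.1]
finger_gap: 0.269
grasp_force: 30.0
```

Request:
arm_command:
  increments:
    - [-0.1,0,0,0,0,0,0.8]
    - [-0.1,0,0,0,0,0,0.8]

```text
clock: 5.9
eef_pos: [0.5691, -0.0878, 0.0637]
orientation: [[-1.0, -0.014, 0.0], [-0.014, 1.0, 0.0], [-0.0, 0.0, -1.0]]
ft_force: [-1.1, 0.7, 1.9]
finger_gap: 0.272
grasp_force: 30.0
```

Request:
arm_command:
  increments:
    - [-0.05,0,0,0,0,0,0.8]
    - [-0.05,0,0,0,0,0,0.8]

```text
clock: 6.07
eef_pos: [0.5695, -0.0879, 0.0637]
orientation: [[-1.0, -0.014, -0.0], [-0.014, 1.0, 0.0], [0.0, 0.0, -1.0]]
ft_force: [-1.2, -0.4, 1.7]
finger_gap: 0.269
grasp_force: 30.0
```

Request:
arm_command:
  increments:
    - [-0.05,0,0,0,0,0,0.8]
    - [-0.05,0,0,0,0,0,0.8]

```text
clock: 6.23
eef_pos: [0.57, -0.0879, 0.0637]
orientation: [[-1.0, -0.014, 0.0], [-0.014, 1.0, -0.0], [-0.0, -0.0, -1.0]]
ft_force: [-1.3, -0.3, 2.3]
finger_gap: 0.271
grasp_force: 30.0
```

Request:
arm_command:
  increments:
    - [-0.05,0,0,0,0,0,0.8]
    - [-0.05,0,0,0,0,0,0.8]

```text
clock: 6.4
eef_pos: [0.5702, -0.0878, 0.0637]
orientation: [[-1.0, -0.014, -0.001], [-0.014, 1.0, 0.0], [0.001, 0.0, -1.0]]
ft_force: [-5.1, -1.5, 3.6]
finger_gap: 0.264
grasp_force: 30.0
```

Request:
arm_command:
  increments:
    - [-0.05,0,0,0,0,0,0.8]
    - [-0.05,0,0,0,0,0,0.8]

```text
clock: 6.57
eef_pos: [0.5703, -0.0879, 0.0638]
orientation: [[-1.0, -0.014, -0.002], [-0.014, 1.0, 0.0], [0.002, 0.0, -1.0]]
ft_force: [-8.5, -0.2, 6.7]
finger_gap: 0.267
grasp_force: 30.0
```

Request:
arm_command:
  increments:
    - [-0.05,0,0,0,0,0,0.8]
    - [-0.05,0,0,0,0,0,0.8]

```text
clock: 6.73
eef_pos: [0.5704, -0.0878, 0.0638]
orientation: [[-1.0, -0.015, -0.003], [-0.015, 1.0, 0.0], [0.003, 0.0, -1.0]]
ft_force: [-11.0, -1.0, 8.3]
finger_gap: 0.267
grasp_force: 30.0
```

Request:
arm_command:
  increments:
    - [0.12,0,-0.05,0,0,0,0.8]
    - [0.12,0,-0.05,0,0,0,0.8]
    - [0.12,0,-0.05,0,0,0,0.8]

```text
clock: 6.98
eef_pos: [0.5702, -0.0878, 0.064]
orientation: [[-1.0, -0.014, -0.0], [-0.014, 1.0, 0.0], [0.0, 0.0, -1.0]]
ft_force: [-2.8, -0.0, -0.5]
finger_gap: 0.269
grasp_force: 30.0
```

Request:
arm_command:
  increments:
    - [0,0.5,0,0,0,0,0.8]
    - [0,1.0,0,0,0,0,0.8]
    - [0,1.5,0,0,0,0,0.8]
    - [0,2,0,0,0,0,0.8]
    - [0,2,0,0,0,0,0.8]

```text
clock: 7.4
eef_pos: [0.5699, -0.0666, 0.0641]
orientation: [[-1.0, -0.015, -0.0], [-0.015, 1.0, 0.001], [0.0, 0.001, -1.0]]
ft_force: [-1.0, 0.8, -1.8]
finger_gap: 0.265
grasp_force: 30.0
```

Request:
arm_command:
  increments:
    - [-0.02,1,0.02,0,0,0,0.8]
    - [-0.03,2,0.02,0,0,0,0.8]
    - [-0.04,3,0.02,0,0,0,0.8]
    - [-0.05,4,0.02,0,0,0,0.8]
    - [-0.05,5,0.02,0,0,0,0.8]
    - [-0.06,6,0.02,0,0,0,0.8]
    - [-0.06,7,0.02,0,0,0,0.8]
    - [-0.07,8,0.02,0,0,0,0.8]
    - [-0.08,9,0.02,0,0,0,0.8]
    - [-0.08,9,0.02,0,0,0,0.8]

```text
clock: 8.23
eef_pos: [0.5688, 0.0247, 0.0639]
orientation: [[-1.0, -0.016, -0.002], [-0.016, 1.0, 0.001], [0.002, 0.001, -1.0]]
ft_force: [-5.2, 4.4, 0.9]
finger_gap: 0.271
grasp_force: 30.0
```

```bash
python3 - <<'E'
from h import *
print(readout.get_obs()["eef_pos"],readout.get_obs()["ft_force"])
a=grab_frame("wrist");save("w3",a[150:390,240:640],2)
a=grab_frame("top");save("t3",a[220:312,186:414],3.5)
E
```

```text
[0.56880177 0.02469449 0.06387761] [-5.1959735   4.42035128  0.93452607]
```

View pics/w3.png

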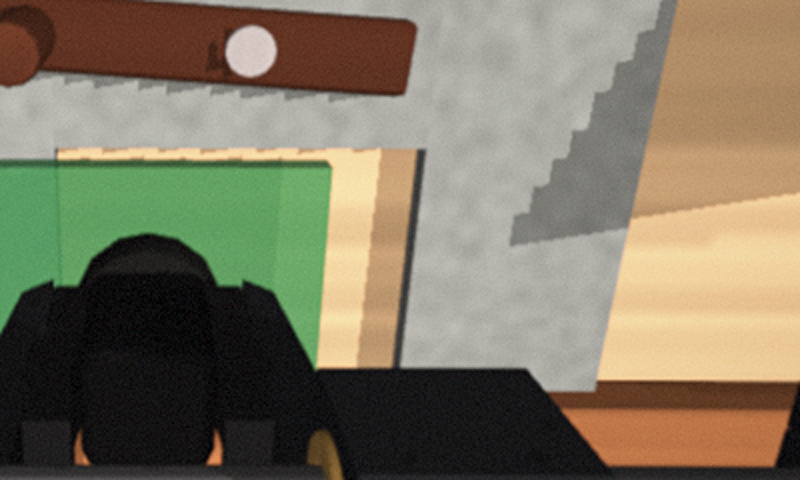

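```bash
python3 - <<'E'
from h import *
c=get_calibration("wrist")
for p,z in(((405.5,232.5),.03),((400,330),.03),((452,225),.024),((439,334),.024),((268.5,225),.024),((300,232),.03)): print(p,(at_z("wrist",p,z,c)*1000).round(1))
E
```

```text
(405.5, 232.5) [538.8  63.1  30. ]
(400, 330) [587.2  64.8  30. ]
(452, 225) [537.   85.1  24. ]
(439, 334) [592.9  85.7  24. ]
(268.5, 225) [538.1   3.1  24. ]
(300, 232) [539.2  17.4  30. ]
```

The crop shows the blank's leading edge near crop x≈331 and the cut-out's right wall near x≈420, which leaves about 21.5 mm. The near edge has roughly 1.3 mm of clearance. I need to go about 20 mm further.

Request:
arm_command:
  increments:
    - [0.04,0.5,0,0,0,0,0.8]
    - [0.03,1,0,0,0,0,0.8]
    - [0.03,1.5,0,0,0,0,0.8]
    - [0.02,1.9,0,0,0,0,0.8]
    - [0.02,2.0,0,0,0,0,0.8]
    - [0.02,2.0,0,0,0,0,0.8]
    - [0.02,2.0,0,0,0,0,0.8]

```text
clock: 8.92
eef_pos: [0.5686, 0.0431, 0.0638]
orientation: [[-1.0, -0.015, -0.001], [-0.015, 1.0, 0.001], [0.001, 0.001, -1.0]]
ft_force: [-4.4, 2.0, -0.0]
finger_gap: 0.268
grasp_force: 30.0
```

Request:
arm_command:
  increments:
    - [0.02,0,0.05,0,0,0,0.8]
    - [0.03,0,0.1,0,0,0,0.8]
    - [0.03,0,0.1,0,0,0,0.8]

```text
clock: 9.17
eef_pos: [0.5686, 0.0431, 0.0636]
orientation: [[-1.0, -0.015, -0.0], [-0.015, 1.0, 0.001], [0.0, 0.001, -1.0]]
ft_force: [-7.5, 1.8, 5.3]
finger_gap: 0.271
grasp_force: 30.0
```

Request:
arm_command:
  increments:
    - [0.06,0,-0.05,0,0,0,0.8]
    - [0.06,0.08,-0.05,0,0,0,0.8]
    - [0.06,0.08,-0.05,0,0,0,0.8]

```text
clock: 9.42
eef_pos: [0.5684, 0.0433, 0.0637]
orientation: [[-1.0, -0.014, 0.001], [-0.014, 1.0, 0.0], [-0.001, 0.0, -1.0]]
ft_force: [-2.0, 1.1, 0.7]
finger_gap: 0.272
grasp_force: 30.0
```

Request:
arm_command:
  increments:
    - [0,0.08,0,0,0,0,0.8]
    - [0,0.08,0,0,0,0,0.8]

```text
clock: 9.58
eef_pos: [0.5684, 0.0438, 0.0636]
orientation: [[-1.0, -0.014, 0.001], [-0.014, 1.0, 0.0], [-0.001, -0.0, -1.0]]
ft_force: [-1.5, 0.0, -1.0]
finger_gap: 0.266
grasp_force: 30.0
```

Press gently again, then step on.

Request:
arm_command:
  increments:
    - [0,0,0.06,0,0,0,0.8]
    - [0,0,0.06,0,0,0,0.8]

```text
clock: 9.75
eef_pos: [0.5684, 0.0437, 0.0629]
orientation: [[-1.0, -0.014, 0.001], [-0.014, 1.0, 0.0], [-0.001, 0.0, -1.0]]
ft_force: [-0.1, -0.9, -1.8]
finger_gap: 0.27
grasp_force: 30.0
```

Request:
arm_command:
  increments:
    - [0,0.05,0,0,0,0,0.8]
    - [0,0.05,0,0,0,0,0.8]

```text
clock: 9.92
eef_pos: [0.5683, 0.0443, 0.063]
orientation: [[-1.0, -0.014, 0.001], [-0.014, 1.0, 0.0], [-0.001, 0.0, -1.0]]
ft_force: [0.1, 0.9, -1.5]
finger_gap: 0.272
grasp_force: 30.0
```

Request:
arm_command:
  increments:
    - [0,0.05,0,0,0,0,0.8]
    - [0,0.05,0,0,0,0,0.8]

```text
clock: 10.08
eef_pos: [0.5682, 0.0448, 0.063]
orientation: [[-1.0, -0.014, 0.0], [-0.014, 1.0, 0.0], [-0.0, 0.0, -1.0]]
ft_force: [0.7, -0.6, -1.0]
finger_gap: 0.268
grasp_force: 30.0
```

It's over the cut-out: z is falling while the arm only carries the blank's weight. Next I lower it.

Request:
arm_command:
  increments:
    - [0,0,0.1,0,0,0,0.8]
    - [0,0,0.2,0,0,0,0.8]
    - [0,0,0.2,0,0,0,0.8]

```text
clock: 10.33
eef_pos: [0.568, 0.0447, 0.0607]
orientation: [[-1.0, -0.014, -0.0], [-0.014, 1.0, 0.0], [0.0, 0.0, -1.0]]
ft_force: [-0.3, -0.0, -1.5]
finger_gap: 0.269
grasp_force: 30.0
```

Request:
arm_command:
  increments:
    - [0,0,0.1,0,0,0,0.8]
    - [0,0,0.2,0,0,0,0.8]
    - [0,0,0.2,0,0,0,0.8]

```text
clock: 10.58
eef_pos: [0.568, 0.0447, 0.0587]
orientation: [[-1.0, -0.014, -0.0], [-0.014, 1.0, 0.0], [0.0, 0.0, -1.0]]
ft_force: [0.9, 0.9, -1.5]
finger_gap: 0.269
grasp_force: 30.0
```

Request:
arm_command:
  increments:
    - [0,0,0.07,0,0,0,0.8]
    - [0,0,0.07,0,0,0,0.8]

```text
clock: 10.75
eef_pos: [0.5681, 0.0447, 0.0581]
orientation: [[-1.0, -0.014, -0.0], [-0.014, 1.0, -0.0], [0.0, -0.0, -1.0]]
ft_force: [0.3, 0.1, -1.8]
finger_gap: 0.272
grasp_force: 30.0
```

Request:
arm_command:
  increments:
    - [0,0,0.03,0,0,0,0.8]
    - [0,0,0.03,0,0,0,0.8]
    - [0,0,0.03,0,0,0,0.6]
    - [0,0,0.03,0,0,0,0.5]
    - [0,0,0.03,0,0,0,0.4]
    - [0,0,0.03,0,0,0,0.3]
    - [0,0,0.03,0,0,0,0.3]

```text
clock: 11.33
eef_pos: [0.5682, 0.0447, 0.058]
orientation: [[-1.0, -0.014, 0.0], [-0.014, 1.0, -0.0], [-0.0, -0.0, -1.0]]
ft_force: [-0.8, -0.7, -0.1]
finger_gap: 0.621
grasp_force: 0.0
```

Request:
arm_command:
  increments:
    - [0,0,-2,0,0,0,0.3]
    - [0,0,-5,0,0,0,0.3]
    - [0,0,-8,0,0,0,0.3]
    - [1,0,-11,0,0,0,0.3]
    - [3,0,-14,0,0,0,0.3]
    - [5,0,-14,0,0,0,0.3]
    - [5,0,-14,0,0,0,0.3]
    - [5,0,-14,0,0,0,0.3]

```text
clock: 12.0
eef_pos: [0.518, 0.044, 0.1981]
orientation: [[-1.0, -0.014, 0.0], [-0.014, 1.0, -0.0], [-0.0, -0.0, -1.0]]
ft_force: [-0.6, -0.6, 0.3]
finger_gap: 0.698
grasp_force: 0.0
```

```bash
python3 - <<'E'
from h import *
o=readout.get_obs();print(o["eef_pos"],o["ft_force"],o["clock"])
c=get_calibration("wrist");a=grab_frame("wrist");save("w4",a)
for n,z in dict(grip=.058,near_edge=.024,pane=.018).items():
  for d in place_of("wrist",n)[:2]: print(n,np.round(d["at"],1),round(d["conf"],2),at_z("wrist",d["at"],z,c).round(4))
E
```

```text
[0.5179897  0.04404252 0.19814455] [-0.63849073 -0.55641828  0.29860708] 12.0
grip [313.  289.3] 0.67 [0.5683 0.0438 0.058 ]
near_edge [312.9 235.8] 0.98 [0.5371 0.0433 0.024 ]
near_edge [604.4 217.4] 0.35 [0.5187 0.2748 0.024 ]
pane [314.1 268.5] 0.76 [0.5685 0.0447 0.018 ]
```

View pics/w4.png

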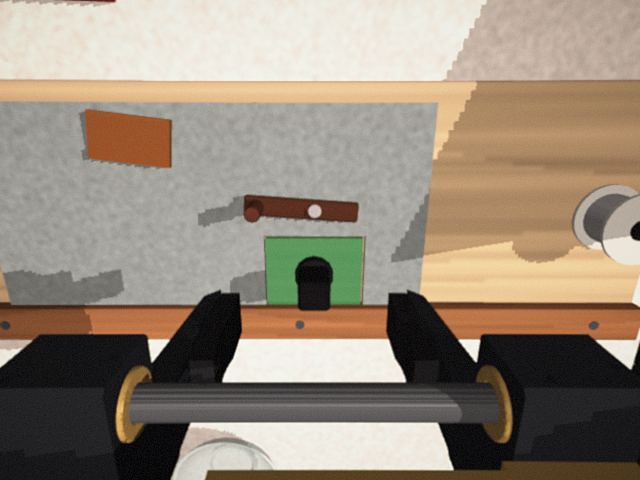

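The blank lies in the cut-out (265–363, 237–304) with thin margins on both sides. The peg is at about (254,211) and the pivot at (315,211), so I measure them next.

```bash
python3 - <<'E'
from h import *
c=get_calibration("wrist");a=grab_frame("wrist")
save("w5",a[185:245,220:380],5)
for n,p,z in(("pivot",(315,211),.0325),("pegbase",(252,209),.0325),("pegtop",(254,213),.0585)):print(n,(at_z("wrist",p,z,c)*1000).round(1))
E
```

```text
pivot [514.   44.6  32.5]
pegbase [513.   -3.9  32.5]
pegtop [509.1   1.5  58.5]
```

View pics/w5.png

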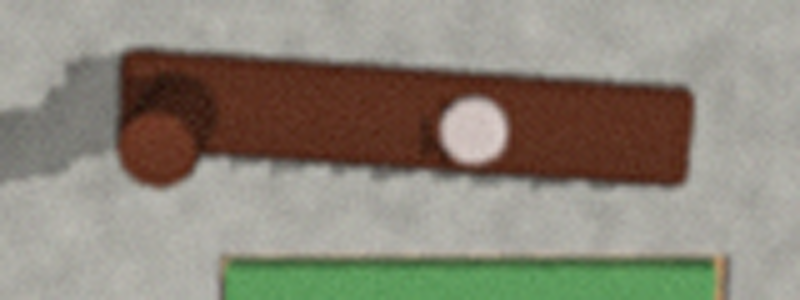

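The crop shows the peg top at full-frame (251.8,214.8), which puts it at world (0.510, 0.000), and the pivot at (0.514, 0.0446). I pinch the peg with the tips above the bar.

Request:
arm_command:
  increments:
    - [0.4,-2,2,0,0,0,0.4]
    - [0.86,-4.4,4,0,0,0,0.5]
    - [0.86,-4.4,7,0,0,0,0.5]
    - [0.86,-4.4,10,0,0,0,0.5]
    - [0.86,-4.4,12.5,0,0,0,0.5]
    - [0.86,-4.4,14.3,0,0,0,0.5]
    - [0.86,-4.4,14.3,0,0,0,0.5]
    - [0.86,-4.4,14.3,0,0,0,0.5]

```text
clock: 12.92
eef_pos: [0.5103, -0.0002, 0.054]
orientation: [[-1.0, -0.014, -0.001], [-0.014, 1.0, 0.0], [0.001, 0.0, -1.0]]
ft_force: [0.3, 0.3, -0.5]
finger_gap: 0.503
grasp_force: 0.0
```

Request:
arm_command:
  increments:
    - [0,0,0,0,0,0,0.6]
    - [0,0,0,0,0,0,0.7]
    - [0,0,0,0,0,0,0.8]
    - [0,0,0,0,0,0,0.9]
    - [0,0,0,0,0,0,0.9]
    - [0,0,0,0,0,0,0.9]
    - [0,0,0,0,0,0,0.9]

```text
clock: 13.5
eef_pos: [0.5102, -0.0004, 0.055]
orientation: [[-1.0, -0.014, 0.0], [-0.014, 1.0, -0.001], [-0.0, -0.001, -1.0]]
ft_force: [-0.5, -3.9, -0.0]
finger_gap: 0.124
grasp_force: 30.0
```

Request:
arm_command:
  increments:
    - [0.45,0.06,0,0,0,0,0.9]
    - [0.89,0.18,0,0,0,0,0.9]
    - [1.32,0.34,0,0,0,0,0.9]
    - [1.72,0.53,0,0,0,0,0.9]
    - [2.1,0.77,0,0,0,0,0.9]
    - [2.46,1.04,0,0,0,0,0.9]
    - [2.46,1.04,0,0,0,0,0.9]

```text
clock: 14.08
eef_pos: [0.4838, 0.0079, 0.055]
orientation: [[-1.0, -0.015, -0.003], [-0.015, 1.0, -0.004], [0.003, -0.004, -1.0]]
ft_force: [-12.3, -20.9, 5.7]
finger_gap: 0.122
grasp_force: 30.0
```

Request:
arm_command:
  increments:
    - [0.1,-0.2,0,0,0,0,0.9]
    - [0.15,-0.25,0,0,0,0,0.9]

```text
clock: 14.25
eef_pos: [0.4839, 0.0072, 0.055]
orientation: [[-1.0, -0.013, 0.001], [-0.013, 1.0, 0.0], [-0.001, 0.0, -1.0]]
ft_force: [3.8, 0.1, -2.0]
finger_gap: 0.125
grasp_force: 30.0
```

Request:
arm_command:
  increments:
    - [0.32,0.31,0,0,0,0,0.9]
    - [0.62,0.64,0,0,0,0,0.9]
    - [0.88,1.01,0,0,0,0,0.9]
    - [1.11,1.4,0,0,0,0,0.9]
    - [1.11,1.4,0,0,0,0,0.9]

```text
clock: 14.67
eef_pos: [0.4701, 0.0209, 0.0547]
orientation: [[-1.0, -0.015, -0.006], [-0.015, 1.0, -0.001], [0.006, -0.001, -1.0]]
ft_force: [-13.6, -11.3, 8.7]
finger_gap: 0.122
grasp_force: 30.0
```

Request:
arm_command:
  increments:
    - [0.2,0,0,0,0,0,0.9]
    - [0.35,0.4,0,0,0,0,0.9]
    - [0.48,0.85,0,0,0,0,0.9]
    - [0.48,0.85,0,0,0,0,0.9]

```text
clock: 15.0
eef_pos: [0.4656, 0.0299, 0.0545]
orientation: [[-1.0, -0.015, -0.005], [-0.015, 1.0, -0.0], [0.005, -0.0, -1.0]]
ft_force: [-9.6, -6.6, 3.6]
finger_gap: 0.122
grasp_force: 30.0
```

Request:
arm_command:
  increments:
    - [0.2,0.3,0,0,0,0,0.9]
    - [0.25,0.65,0,0,0,0,0.9]
    - [0.25,0.65,0,0,0,0,0.9]

```text
clock: 15.25
eef_pos: [0.4635, 0.0365, 0.0545]
orientation: [[-1.0, -0.015, -0.004], [-0.015, 1.0, -0.0], [0.004, -0.0, -1.0]]
ft_force: [-5.8, -5.5, 2.1]
finger_gap: 0.121
grasp_force: 30.0
```

Request:
arm_command:
  increments:
    - [0.03,0.3,0,0,0,0,0.9]
    - [0.05,0.6,0,0,0,0,0.9]
    - [0.05,0.6,0,0,0,0,0.9]

```text
clock: 15.5
eef_pos: [0.4629, 0.0425, 0.0545]
orientation: [[-1.0, -0.015, -0.004], [-0.015, 1.0, -0.0], [0.004, 0.0, -1.0]]
ft_force: [-6.0, -4.3, 1.3]
finger_gap: 0.125
grasp_force: 30.0
```

Request:
arm_command:
  increments:
    - [0.05,0.15,0,0,0,0,0.9]
    - [0.05,0.3,0,0,0,0,0.9]
    - [0.05,0.3,0,0,0,0,0.9]

```text
clock: 15.75
eef_pos: [0.4625, 0.0453, 0.0545]
orientation: [[-1.0, -0.015, -0.004], [-0.015, 1.0, -0.0], [0.004, -0.0, -1.0]]
ft_force: [-5.5, -5.6, 0.1]
finger_gap: 0.12
grasp_force: 30.0
```

Request:
arm_command:
  increments:
    - [0,0.15,0,0,0,0,0.9]
    - [0,0.2,0,0,0,0,0.9]
    - [0,0.2,0,0,0,0,0.9]

```text
clock: 16.0
eef_pos: [0.4625, 0.046, 0.0545]
orientation: [[-1.0, -0.015, -0.004], [-0.015, 1.0, -0.003], [0.004, -0.002, -1.0]]
ft_force: [-6.8, -17.5, 0.4]
finger_gap: 0.124
grasp_force: 30.0
```

The force has jumped, so the button is at its stop. I ease off, release and rise.

Request:
arm_command:
  increments:
    - [0.07,-0.15,0,0,0,0,0.9]
    - [0.07,-0.15,0,0,0,0,0.8]
    - [0.07,-0.15,0,0,0,0,0.65]
    - [0.07,-0.15,0,0,0,0,0.5]
    - [0.07,-0.15,0,0,0,0,0.5]
    - [0.07,-0.15,0,0,0,0,0.5]
    - [0.07,-0.15,-1,0,0,0,0.5]
    - [0.07,-0.15,-3,0,0,0,0.5]
    - [0.07,-0.15,-6,0,0,0,0.5]
    - [0.07,-0.15,-9,0,0,0,0.5]
    - [0.07,-0.15,-13,0,0,0,0.5]
    - [0.07,-0.15,-15,0,0,0,0.5]
    - [0.07,-0.15,-15,0,0,0,0.5]

```text
clock: 17.08
eef_pos: [0.4648, 0.0456, 0.2099]
orientation: [[-1.0, -0.014, 0.009], [-0.014, 1.0, -0.001], [-0.009, -0.001, -1.0]]
ft_force: [0.2, -0.4, -0.1]
finger_gap: 0.5
grasp_force: 0.0
```

```bash
python3 - <<'E'
from h import *
o=readout.get_obs();print(o["eef_pos"],o["ft_force"],o["clock"],o["finger_gap"])
save("w6",grab_frame("wrist"))
E
```

```text
[0.46483589 0.0455692  0.20990928] [ 0.2059646  -0.36221423 -0.11987429] 17.0833 0.5003075995903896
```

View pics/w6.png

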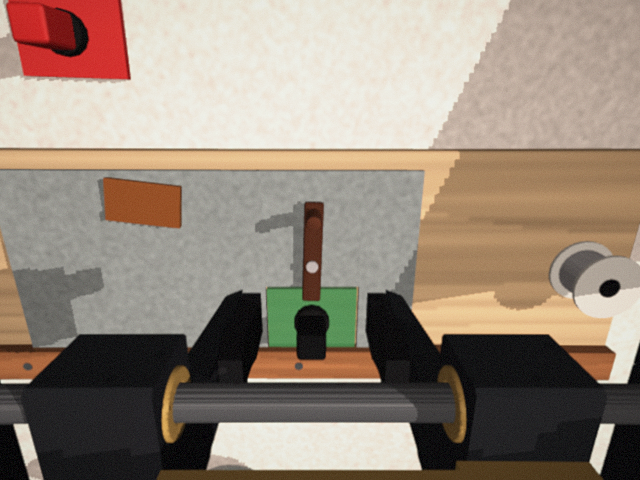

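The bar now points straight at the fence, with its nose (312,298) over the glass and its tail at (313,205). The blank is in the cut-out and the gripper is clear of everything.

```bash
python3 -c "
from bench import bot
print(bot.job_done())"
```

```text
the job is handed in; nothing more can be done
None
```

The glass blank is down in the cut-out, the turn-button is at its stop with its nose over the glass, and the job is handed in at about 17 s on the robot's clock; the hand-in call gave no verdict.

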